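# Close the burner's air damper and lock it in its gate

## Robot

A 6-joint arm with a two-finger parallel gripper is mounted at the origin on the work surface. World frame = base frame: x ahead of the robot, y to its left, z up, the work surface at z = 0. Lengths are in m, angles in degrees, forces in N, time in s.
With the tool pointing down it reaches from about 0.4 to 0.825 m from the base axis. Payload 7 kg.
Tool frame: the origin (TCP) lies at the centre of the arm's flange, where the gripper is bolted on; the fingertips stand 178 mm ahead of it and the grasp point (between the pads) lies 159 mm ahead of it (ctrl.hold_point_z is the distance from the TCP to the grasp point, in m); z points along the fingers, y is the line along which they close (so a half turn about z gives the same grasp; the last joint's range is limited). The gripper opens to 88 mm and grips with 3 to 60 N. Pads are 19 mm wide; open, the fingers measure 130 mm over their backs; the gripper's body (78 mm by 193 mm) begins 47 mm behind the grasp point.
Start: joints at [82.512, 20.546, 0.682, 0, -70.136, -16.507], TCP at [0.275, 0.617, 0.405] pointing down, gripper open.
Joint ranges: [-176.03, 176.03], [-82.01, 121.73], [-58.28, 71.71], [-173.87, 95.51], [-174.79, -0.11], [-173.66, 173.66]. Speed limits (degrees/s): [136.94, 136.94, 172.46, 180, 180, 180].

## Interface

Orientations are given as [roll, pitch, yaw] about the fixed x, y, z axes, in that order (R = Rz(yaw) Ry(pitch) Rx(roll)).
In Python, from plant import ctrl gives the robot as it stands.
- The arm moves only by the shell command python3 -m inch 'ROWS'. ROWS is JSON, one flat list of numbers, 7 for each row, row after row: the closure, from 0 (fully open) to 1 (shut), then the shift along the tool's x, y, z in mm, then the turn, a rotation vector about the tool's x, y, z in degrees. In form: [hand, x, y, z, wx, wy, wz, hand, x, y, z, wx, wy, wz, ...]. A call has 1 to 5 rows; each row is the pose to reach, as a shift and turn from the pose commanded when the call began, along the tool's axes at that moment; what a row does not reach only later rows make up. A row lasts 1/10 s, in which the tool goes at most 50 mm and 8.59 degrees, less where a joint would pass 70% of its speed; a pose out of reach is approached as far as the arm can. A call with a gripper value outside its range is refused whole. The fingers move at their own pace and stop on an object; the grip force is fixed at half the most. Time passes only in rows, so rows that repeat a pose let the fingers close. It gives the time, the measured TCP pose, the force, the opening and the grip force at its end, in the units of the state.
- ctrl.get_obs(): the state, without advancing time (a new reading comes with each control period).
- ctrl.snapshot(name): name is "scene" or "top" or "wrist"; returns a dict with "frame" (400x640x3 uint8, red, green, blue), "K" (3x3 intrinsics, pixels), "R" (3x3) and "t" (3): a world point X has camera coordinates R X + t. Camera axes: x right, y down, z forward; pixel columns grow to the right and rows downward; lengths in m; the calibration is good to about 2 mm. A picture is of the moment at which its call begins. There is no depth.
- ctrl.close_job(): hands the job in; it is judged then, once.
Trained networks look in a picture, given as the dict that the camera call returned (one of the last four; its "shot" number tells which), for a name from the list of things; names that differ only in an ending like _2 or _b are one class to them, and where a whole thing is asked for, a point or a joint stands for the part that bears it (a point fixed in the world has none). Each returns a list of dicts, best first, with "p" (0 to 1); they miss things now and then, are a little off and sometimes report something else, mostly with a low value. They report only what shows in the picture. A call takes as long as a camera call. They do not tell look-alikes from the thing itself.
- ctrl.recognise(picture, thing): "location" ([x, y, z] in m, in world coordinates, good to about 4 mm: the middle of the surface that is visible of it).
- ctrl.trace(picture, thing): "pixels" (400x640 bool, what is visible of it).
- ctrl.mark_of(picture, thing): "location" ([x, y, z] in m, in world coordinates, good to about 4 mm: a listed point, or the origin of a listed thing).
The state is a dict: "clock": time; "joint_pos": joint angles; "qvel": joint speeds; "tau": joint torques, N m; "tool_pos": TCP position; "orientation": TCP orientation; "force": force on the tool from outside, world axes, zero at the start; "moment": the same for the moment, N m; "opening": finger opening in m; "gripper_force": force on a finger pad.
Only numpy, scipy, OpenCV 4.12 (cv2) and the standard library are available. Lean on these libraries where they do the work, as an engineer would, in place of code of your own. Each camera call takes 0.05 s, during which the arm holds its last target. There are 200 camera calls.

## Task

Shut the air damper on the yellow gate box and lock it: push the red puck along the L-shaped slot all the way to the corner, then push it sideways fully to the end of the short leg, and leave it lying flat there. Only push it: do not lift it out of the slot or tip it over. Leave the glass paperweight, the bottle, the screwdriver and the tin where they are.

Things in the scene. Friction and masses are not known exactly. Their poses are not given: they have to be found in the camera images.
- gate_box: Yellow gate box, fixed, any yaw -0.9 to 0.9. Origin on the bench under the housing, z up. Housing x -85 to +85, y -65 to +75 mm, flat top at z 60 mm. An L slot 16 mm wide runs through the 20 mm top: long leg along +x, short leg turns to +y. Beyond it (x +85 to +165) a grey shelf 26 mm high, rails to 36 mm, with black air port; hose stub to x +215.
- slot_start (a point): On the box's top, centre line of the slot at the start of the long leg: x -50, y -20 mm in the gate box's frame.
- slot_corner (a point): On the box's top, centre line of the slot at the corner: x +40, y -20 mm in the gate box's frame. The pin can stray 2 mm each way from the centre lines and 2 mm past the ends: pushed home here it stops at about x +42. It enters the short leg only at x +38 to +42.
- slot_end (a point): On the box's top, centre line of the slot at the end of the short leg: x +40, y +30 mm in the gate box's frame. Pushed home here the pin stops at about y +32.
- knob: Loose follower, about 0.5 kg: red puck 52 mm across, 20 mm tall, flat on the box's top, black stud 22 mm across on it (30 mm in all), steel pin 12 mm across hanging 34 mm into the slot. Origin: centre of the puck's underside; yaw is meaningless. Starts in the first 35 mm of the long leg. A push of a few N slides it; it stays where left. Push low on the red puck or it tips.
- damper (a joint): Aluminium shutter blade sliding out along the gate box's +x, 0 to 0.056 m; 0 to 0.005 (open) at the start. The pin pushes it ahead in the last part of the long leg (under 2 N friction, no spring); with the puck at the corner it reads about 0.051 and covers the black air port.
- paperweight_mid (a point): Amber glass paperweight, 72 mm across, 49 mm high, standing loose on the bench 140 to 190 mm to the gate box's +y side; point at its centre. Bystander.
- bottle_mid (a point): Clear bottle with green cap, 60 mm across, 150 mm high, loose on the bench, beyond the paperweight at the gate box's +x +y side; point half-way up. Bystander.
- screwdriver: Screwdriver with orange handle, about 200 mm long, lying loose along its own x on the bench, 140 to 190 mm to the gate box's -y side; origin under its middle. Bystander.
- tin_mid (a point): Round aluminium tin, 66 mm across, 50 mm high, loose on the bench at the gate box's +x -y side; point at its centre. Bystander.
There are look-alikes about, which are no part of the job. There is more than one size of the knob; the job needs the largest.

How it is judged:
By the outcome, as a careful person would: the job done as asked, in the order asked, and still so for the second after the job is handed in, with the robot touching nothing.
It also fails if it takes over 48 s, if anything falls off the work surface, if the arm or the gripper's body presses on something with over 40 N, if the wrist force passes 120 N, or if a joint passes its speed limit or range.

## Working session

There is one attempt and no reset: what is moved stays moved. The work goes in short steps, Python scripts to look and compute and a shell command to move; the robot and the scene stay as the last step left them, time stands still between calls to the robot, and variables do not carry over. Pictures are saved under pics/ and viewed, at most 10 in all, crops included, and the job is handed in when it is done.

```bash
mkdir -p pics
python3 - <<'E'
from plant import ctrl
import cv2
o=ctrl.get_obs();print(o['clock'],o['tool_pos'],o['orientation'],o['opening'])
for n in ["scene","top"]:
    s=ctrl.snapshot(n);cv2.imwrite(f'pics/{n}1.png',s['frame'][:,:,::-1])
    for t in ["gate_box","slot_start","slot_corner","slot_end","knob","paperweight_mid","bottle_mid","screwdriver","tin_mid"]:
        print(n,t,[(round(d['p'],2),[round(float(v),3) for v in d['location']]) for d in ctrl.mark_of(s,t)][:4])
E
```

```text
0.0 [0.27441601 0.61646624 0.40371311] [ 1.79903023e+02 -6.31531439e-03 -2.40029780e+01] 0.08788159109076815
scene gate_box []
scene slot_start [(0.89, [0.504, 0.1, 0.059]), (0.4, [0.503, 0.278, 0.026])]
scene slot_corner [(0.81, [0.592, 0.119, 0.06]), (0.74, [0.513, -0.061, 0.003])]
scene slot_end [(0.91, [0.585, 0.169, 0.057]), (0.36, [0.553, 0.131, 0.001])]
scene knob [(0.8, [0.399, 0.139, 0.024]), (0.67, [0.531, 0.107, 0.058]), (0.55, [0.382, 0.06, 0.022])]
scene paperweight_mid [(0.77, [0.505, 0.281, 0.025])]
scene bottle_mid [(0.86, [0.647, 0.281, 0.073])]
scene screwdriver [(0.66, [0.513, -0.062, 0.001])]
scene tin_mid [(0.83, [0.705, 0.015, 0.025])]
top gate_box [(0.87, [0.552, 0.13, 0.002])]
top slot_start [(0.71, [0.51, 0.103, 0.062])]
top slot_corner [(0.61, [0.594, 0.119, 0.061])]
top slot_end [(0.83, [0.584, 0.168, 0.065])]
top knob [(0.82, [0.378, 0.06, 0.025]), (0.81, [0.533, 0.108, 0.061]), (0.68, [0.393, 0.147, 0.027]), (0.57, [0.554, 0.13, -0.0])]
top paperweight_mid [(0.59, [0.499, 0.278, 0.024])]
top bottle_mid [(0.69, [0.653, 0.268, 0.073])]
top screwdriver [(0.93, [0.514, -0.058, 0.003])]
top tin_mid [(0.84, [0.701, 0.022, 0.022])]
```

View pics/top1.png

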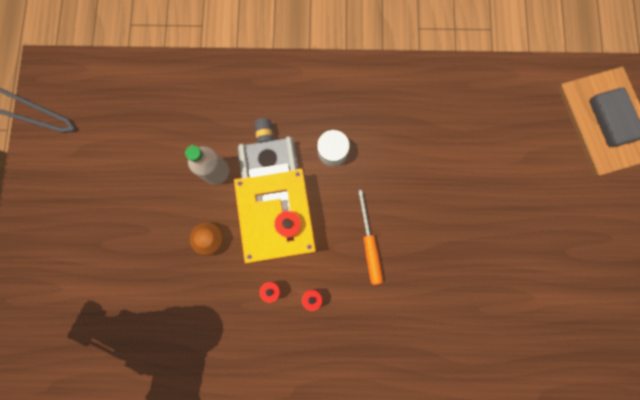

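View pics/scene1.png

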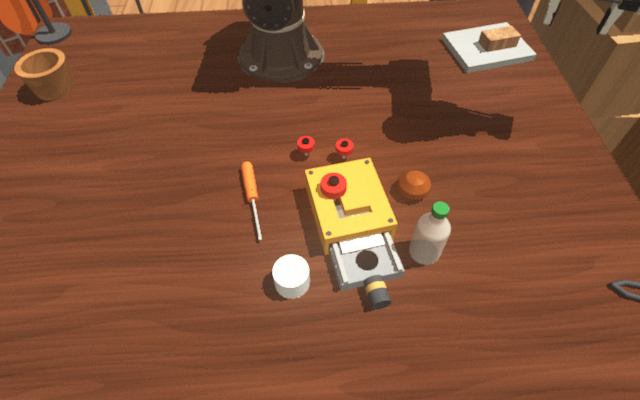

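The job's knob is the one in the slot on the box (top view, puck at 288,223); the two smaller pucks on the bench are look-alikes. Box yaw is about 11° and the knob sits at about x = -23. I'll push with closed fingers and go in from behind it.

```bash
python3 -m inch '[1,35,35,0,0,0,0,1,70,70,0,0,0,0,1,105,105,0,0,0,0,1,140,140,0,0,0,0,1,175,175,0,0,0,0]'
python3 -m inch '[1,35,35,0,0,0,0,1,70,70,0,0,0,0,1,105,105,0,0,0,0,1,140,140,0,0,0,0,1,175,175,0,0,0,0]'
python3 -m inch '[1,20,20,0,0,0,-8,1,46,44,0,0,0,-16,1,46,44,0,0,0,-24,1,46,44,0,0,0,-32,1,46,44,0,0,0,-35]'
python3 - <<'E'
from plant import ctrl
import cv2
o=ctrl.get_obs();print(o['clock'],o['tool_pos'],o['orientation'],o['opening'],o['force'])
for n in ["wrist","top"]:
    s=ctrl.snapshot(n);cv2.imwrite(f'pics/{n}2.png',s['frame'][:,:,::-1])
    for t in ["gate_box","slot_start","slot_corner","slot_end","knob"]:
        print(n,t,[(round(d['p'],2),[round(float(v),4) for v in d['location']]) for d in ctrl.mark_of(s,t)][:4])
E
```

```text
clock: 1.5
tool_pos: [0.3635, 0.3837, 0.4049]
orientation: [-180.0, -0.0, -24.0]
force: [0.8, 0.2, 1.2]
opening: 0.0531
gripper_force: 0.0
clock: 2.0
tool_pos: [0.4521, 0.1526, 0.4052]
orientation: [-179.9, -0.0, -24.0]
force: [1.4, 0.9, -0.5]
opening: 0.0132
gripper_force: 0.0
clock: 2.5
tool_pos: [0.4761, 0.0951, 0.4048]
orientation: [-180.0, -0.0, 11.2]
force: [0.4, 0.9, 0.1]
opening: 0.0003
gripper_force: 0.0
2.5 [0.47613691 0.09509464 0.40477749] [-1.79993405e+02 -1.25928500e-02  1.12381030e+01] 0.00033922258857644683 [0.37272222 0.90754793 0.09268328]
wrist gate_box [(0.6, [0.5531, 0.133, -0.0011])]
wrist slot_start [(0.65, [0.5045, 0.1024, 0.0602])]
wrist slot_corner []
wrist slot_end [(0.74, [0.5852, 0.169, 0.0592])]
wrist knob [(0.9, [0.533, 0.1021, 0.0619])]
top gate_box []
top slot_start []
top slot_corner [(0.64, [0.5952, 0.1199, 0.059])]
top slot_end []
top knob [(0.63, [0.3774, 0.0596, 0.0269]), (0.22, [0.5168, -0.0637, 0.0015])]
```

```bash
python3 -m inch '[1,0,0,40,0,0,0,1,0,0,85,0,0,0,1,0,0,130,0,0,0,1,0,0,155,0,0,0,1,0,0,162,0,0,0]'
python3 -m inch '[1,8,0,0,0,0,0,1,14,0,0,0,0,0,1,20,0,0,0,0,0,1,26,0,0,0,0,0,1,32,0,0,0,0,0]'
python3 -m inch '[1,6,0,0,0,0,0,1,12,0,0,0,0,0,1,18,0,0,0,0,0,1,24,0,0,0,0,0,1,24,0,0,0,0,0]'
python3 - <<'E'
from plant import ctrl
import cv2
s=ctrl.snapshot("wrist");w=s['frame'][:,:,::-1]
for n in ["slot_corner","knob"]:print(n,[(round(d['p'],2),d['location']) for d in ctrl.mark_of(s,n)][:2])
s=ctrl.snapshot("scene");print([(round(d['p'],2),d['location']) for d in ctrl.mark_of(s,"knob")][:3])
c=cv2.resize(s['frame'][120:320,200:500,::-1],(600,400))
cv2.imwrite('pics/a3.png',c)
cv2.imwrite('pics/w3.png',w)
E
```

```text
clock: 3.6
tool_pos: [0.4751, 0.0951, 0.24]
orientation: [179.9, 0.3, 11.0]
force: [-0.2, 0.2, -0.6]
opening: 0.0007
gripper_force: 0.0
clock: 4.1
tool_pos: [0.5072, 0.1013, 0.2436]
orientation: [180.0, 0.1, 11.0]
force: [-6.7, -0.6, 7.1]
opening: 0.0006
gripper_force: 3.6
clock: 4.6
tool_pos: [0.5312, 0.106, 0.2435]
orientation: [180.0, 0.0, 11.0]
force: [-4.1, -2.1, 2.4]
opening: 0.0005
gripper_force: 2.1
slot_corner [(0.57, [0.595, 0.1171, 0.0577])]
knob [(0.73, [0.5668, 0.1078, 0.059])]
[(0.61, [0.5627, 0.115, 0.0595]), (0.58, [0.379, 0.0553, 0.0204])]
```

View pics/a3.png

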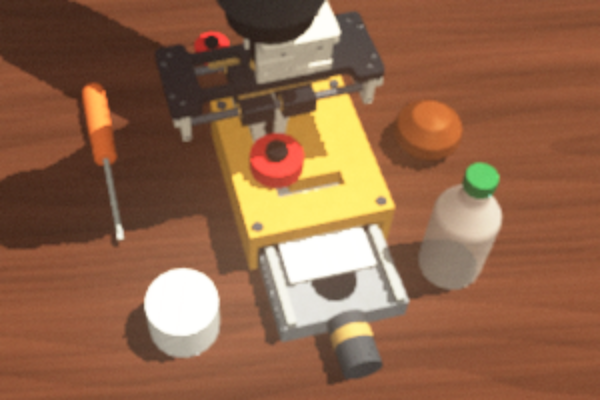

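The closed fingers push the puck (crop 277,160) and it lies flat, with the blade (330,255) still open. Pushing on, watching the force.

```bash
python3 -m inch '[1,5,0,0,0,0,0,1,10,0,0,0,0,0,1,15,0,0,0,0,0,1,20,0,0,0,0,0,1,23,0,0,0,0,0]'
python3 -m inch '[1,1,0,0,0,0,0,1,2,0,0,0,0,0,1,3,0,0,0,0,0,1,4,0,0,0,0,0,1,4,0,0,0,0,0]'
python3 -m inch '[1,1,0,0,0,0,0,1,2,0,0,0,0,0,1,3,0,0,0,0,0,1,3,0,0,0,0,0]'
```

```text
clock: 5.35
tool_pos: [0.553, 0.1105, 0.2427]
orientation: [180.0, 0.1, 11.0]
force: [-8.2, -0.4, 8.0]
opening: 0.0004
gripper_force: 4.4
clock: 5.85
tool_pos: [0.5568, 0.1113, 0.2427]
orientation: [180.0, 0.1, 11.0]
force: [-7.3, -1.3, 5.8]
opening: 0.0007
gripper_force: 3.9
clock: 6.25
tool_pos: [0.5597, 0.1118, 0.2427]
orientation: [180.0, 0.1, 11.0]
force: [-7.5, -1.1, 6.0]
opening: 0.0006
gripper_force: 3.9
```

```bash
python3 -m inch '[1,1,0,0,0,0,0,1,2,0,0,0,0,0,1,2,0,0,0,0,0]'
python3 -m inch '[1,1,0,0,0,0,0,1,1,0,0,0,0,0]'
python3 - <<'E'
from plant import ctrl
import cv2
s=ctrl.snapshot("scene");print([(round(d['p'],2),d['location']) for d in ctrl.mark_of(s,"knob")][:3])
cv2.imwrite('pics/a4.png',cv2.resize(s['frame'][120:320,200:500,::-1],(600,400)))
E
```

```text
clock: 6.55
tool_pos: [0.5609, 0.112, 0.2426]
orientation: [180.0, 0.2, 11.0]
force: [-12.1, -1.0, 10.4]
opening: 0.0005
gripper_force: 6.1
clock: 6.75
tool_pos: [0.5612, 0.112, 0.2425]
orientation: [180.0, 0.3, 11.0]
force: [-14.7, -0.1, 12.0]
opening: 0.0005
gripper_force: 7.7
[(0.71, [0.5926, 0.1188, 0.0627]), (0.61, [0.3796, 0.0591, 0.023])]
```

View pics/a4.png

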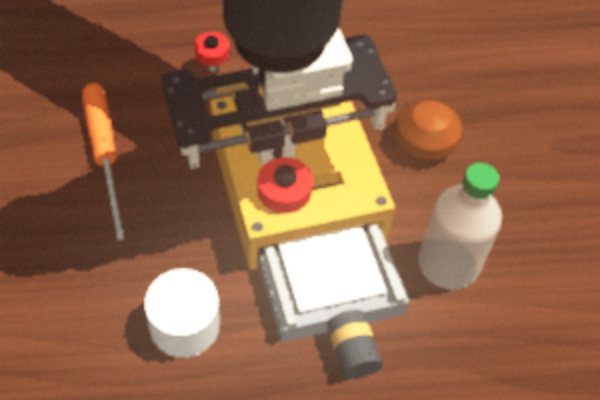

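Puck home at the corner (crop 285,185) and the blade (330,265) covers the port. Next I go round to its -y side.

```bash
python3 -m inch '[1,-12,0,0,0,0,0,1,-16,0,-20,0,0,0,1,-16,20,-45,0,0,0,1,0,50,-45,0,0,0,1,34,70,-45,0,0,0]'
python3 -m inch '[1,0,0,0,0,0,0,1,0,0,25,0,0,0,1,0,0,42,0,0,0,1,0,0,45,0,0,0,1,0,0,45,0,0,0]'
python3 - <<'E'
from plant import ctrl
import cv2
s=ctrl.snapshot("scene");print([(round(d['p'],2),d['location']) for d in ctrl.mark_of(s,"knob")][:3])
cv2.imwrite('pics/a5.png',cv2.resize(s['frame'][120:320,200:500,::-1],(600,400)))
E
```

```text
clock: 7.35
tool_pos: [0.6101, 0.0497, 0.2898]
orientation: [-179.9, -0.3, 11.1]
force: [1.7, 2.2, 0.5]
opening: 0.0005
gripper_force: 0.0
clock: 7.85
tool_pos: [0.6103, 0.0507, 0.2425]
orientation: [180.0, 0.0, 11.0]
force: [-1.0, 0.6, 0.2]
opening: 0.0003
gripper_force: 0.0
[(0.81, [0.395, 0.1422, 0.0252]), (0.71, [0.5942, 0.122, 0.0596])]
```

View pics/a5.png

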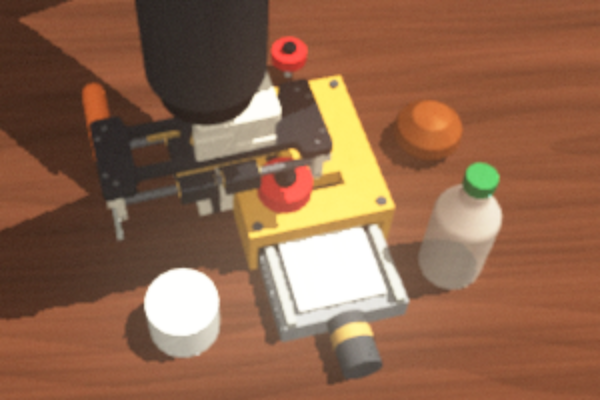

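Everything is clear and the puck is undisturbed at (285,185). Pushing along +y (tool -y).

```bash
python3 -m inch '[1,0,-7,0,0,0,0,1,0,-14,0,0,0,0,1,0,-20,0,0,0,0,1,0,-25,0,0,0,0,1,0,-30,0,0,0,0]'
python3 -m inch '[1,0,-5,0,0,0,0,1,0,-10,0,0,0,0,1,0,-15,0,0,0,0,1,0,-20,0,0,0,0,1,0,-25,0,0,0,0]'
python3 - <<'E'
from plant import ctrl
s=ctrl.snapshot("scene")
for n in ["knob","slot_end"]:print([(round(d['p'],2),d['location']) for d in ctrl.mark_of(s,n)][:3])
E
```

```text
clock: 8.45
tool_pos: [0.6043, 0.0802, 0.2429]
orientation: [180.0, 0.0, 11.0]
force: [-0.2, -5.2, 2.1]
opening: 0.0001
gripper_force: 2.2
clock: 8.95
tool_pos: [0.5997, 0.1043, 0.2429]
orientation: [180.0, 0.0, 11.0]
force: [0.6, -4.5, 2.9]
opening: -0.0
gripper_force: 2.5
[(0.67, [0.3811, 0.0592, 0.0245]), (0.61, [0.5877, 0.1472, 0.0615])]
[(0.98, [0.5878, 0.17, 0.0577])]
```

```bash
python3 -m inch '[1,0,-5,0,0,0,0,1,0,-10,0,0,0,0,1,0,-14,0,0,0,0,1,0,-17,0,0,0,0,1,0,-20,0,0,0,0]'
python3 -m inch '[1,0,-1,0,0,0,0,1,0,-2,0,0,0,0,1,0,-3,0,0,0,0,1,0,-4,0,0,0,0]'
python3 -m inch '[1,0,-1,0,0,0,0,1,0,-2,0,0,0,0]'
```

```text
clock: 9.6
tool_pos: [0.5958, 0.1243, 0.2426]
orientation: [180.0, 0.0, 11.0]
force: [0.9, -4.0, 1.8]
opening: 0.0005
gripper_force: 2.0
clock: 10.0
tool_pos: [0.5951, 0.1279, 0.2427]
orientation: [-180.0, 0.0, 11.0]
force: [-0.2, -4.6, 0.9]
opening: 0.0006
gripper_force: 2.0
clock: 10.2
tool_pos: [0.5948, 0.1293, 0.2428]
orientation: [179.9, 0.0, 11.0]
force: [3.0, -11.6, 2.9]
opening: 0.0005
gripper_force: 6.1
```

Force is rising at the end stop. One more mm to confirm, then back off and look.

```bash
python3 -m inch '[1,0,-1,0,0,0,0,1,0,-1,0,0,0,0]'
python3 -m inch '[1,0,12,0,0,0,0,1,0,30,-20,0,0,0,1,0,60,-60,0,0,0,1,-30,90,-100,0,0,0,1,-70,110,-140,0,0,0]'
python3 -m inch '[1,-40,20,0,0,0,0,1,-40,20,0,0,0,0]'
python3 - <<'E'
from plant import ctrl
import cv2
o=ctrl.get_obs();print(o['clock'],o['force'])
s=ctrl.snapshot("scene")
for n in ["knob","slot_end","slot_corner","paperweight_mid","bottle_mid","screwdriver","tin_mid"]:print(n,[(round(d['p'],2),d['location'].round(4) if hasattr(d['location'],'round') else d['location']) for d in ctrl.mark_of(s,n)][:3])
cv2.imwrite('pics/a6.png',cv2.resize(s['frame'][120:320,200:500,::-1],(600,400)))
E
```

```text
clock: 10.4
tool_pos: [0.5947, 0.1295, 0.2429]
orientation: [179.9, 0.0, 11.0]
force: [4.2, -12.3, 2.8]
opening: 0.0002
gripper_force: 6.5
clock: 10.9
tool_pos: [0.5573, 0.0171, 0.3711]
orientation: [-180.0, -0.0, 11.0]
force: [0.5, 0.9, 1.1]
opening: 0.0002
gripper_force: 0.0
clock: 11.1
tool_pos: [0.518, -0.0114, 0.3718]
orientation: [-179.9, -0.1, 10.9]
force: [0.5, 1.0, 0.2]
opening: 0.0005
gripper_force: 0.0
11.1 [0.47195849 0.9640201  0.20165675]
knob [(0.77, [0.5842, 0.1697, 0.0605]), (0.71, [0.3796, 0.0564, 0.0226]), (0.57, [0.3961, 0.1423, 0.0247])]
slot_end [(0.83, [0.59, 0.1681, 0.0576])]
slot_corner [(0.84, [0.5919, 0.1181, 0.0626]), (0.64, [0.5844, 0.1686, 0.0544])]
paperweight_mid [(0.91, [0.5059, 0.2812, 0.0234])]
bottle_mid [(0.62, [0.647, 0.2766, 0.074])]
screwdriver [(0.97, [0.5129, -0.0618, -0.0002])]
tin_mid [(0.9, [0.7036, 0.016, 0.0237]), (0.42, [0.5838, 0.1719, 0.0593])]
```

View pics/a6.png

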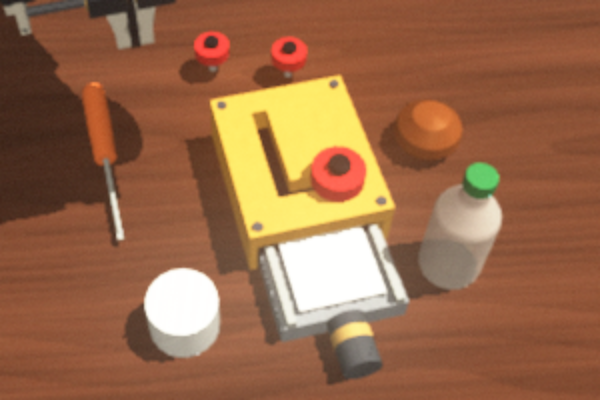

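The puck (crop 338,173) lies flat at the end of the short leg, the blade covers the port, the bystanders haven't moved, and the arm is clear.

```bash
python3 -c "
from plant import ctrl
print(ctrl.close_job())"
```

```text
the job is handed in; nothing more can be done
None
```

The damper is shut and locked: the red puck was pushed to the corner, then fully to the end of the short leg, where it lies flat; the four bystanders are where they were, and the job was handed in at about 11 s.

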